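# Clip the portafilter into the dosing stand and hold the dosing ring over its basket

### The job

Lift the portafilter off the tamping mat and press it, basket up, down into the fork clip of the dosing stand until its neck has snapped in under the sprung jaw and it sits level on the stand's two prongs, then let go of it. Then pick up the steel dosing ring, carry it over the row of things standing in between without disturbing anything on the bench, and hold it upright, level and centred just above the basket, clear of the rim by a gap of a little under a centimetre, with neither ring nor gripper touching the portafilter or its stand, so that the scale under the stand will weigh only the coffee that is poured through. Finish like that, still holding the ring there.

Things in the scene. Friction and masses are not known exactly. Their poses are not given: they have to be found in the camera images.
- pf_grip (a point): Portafilter (steel head, black handle, 0.3 to 0.55 kg), loose, at first basket up on the mat. This point, a good place to grip, is on the handle's axis: there a level 26 mm cylinder, 20 mm above the head's underside. x points along the handle to the head, z up. The handle runs from 25 mm ahead of the point to 80 mm behind it; the balance point is about 75 mm ahead.
- pf_neck (a point): Middle of the portafilter's bare steel neck, on its axis: a 14 mm rod, 37 mm long, between head and handle. It lies 43.5 mm ahead of pf_grip on the same axis. Same axes as pf_grip.
- pf_mouth (a point): Centre of the basket's mouth, level with its rim: 95 mm ahead of pf_grip and 18 mm higher. The head is a round cup, 66 mm outside, 38 mm high, flat below, mouth 56 mm wide; two small lugs reach 39.5 mm from its axis, 6 mm below the rim. Same axes as pf_grip.
- mat: White silicone tamping mat, fixed, 200 x 150 x 5 mm; origin under its centre.
- stand: Fixed dosing stand: aluminium frame on a black kitchen scale (175 x 135 mm, top 25 mm high). Origin on the bench below the centre of the seated head. Two flat prongs, tops 55 mm above the bench, carry the head's underside; behind them (to -x) stands the fork clip. Its highest part, the jaw's thumb tab, is 100 mm above the bench.
- stand_seat (a point): Where the middle of the neck lies when seated: middle of the fork clip, 75 mm above the bench. x points along the groove to the head's side (the handle lies to -x), z up. The fork is 20 mm long along x; its 16 mm wide groove opens upward, with lead-in flares up to 17 mm above the point. The neck may lie up to 8 mm off along x.
- jaw (a joint): Angle of the clip's sprung jaw (rad), on the +y side of the groove: 0 shut, 0.7 at most. Its roller hangs over the groove, 10 mm above stand_seat; a neck pushed straight down (5 to 10 N; its own weight is not enough) swings it aside to about 0.13, and it springs back to 0 when the neck is home.
- ring_center (a point): Stainless steel dosing ring, loose, standing on the bench: an open tube of 60 mm outer diameter, 30 mm high, 0.08 to 0.17 kg; its lowest 5 mm are a narrower foot, 53 mm wide. This point is the ring's centre, 15 mm above its lower edge; z up, out of its top.
- tamper: Bystander: tamper, steel foot of 53 mm, wooden handle, 81 mm high; origin under its centre. It stands near the ring; the two may be either way round.
- mug: Bystander, one of the row in between: red enamel mug, 82 mm wide, 85 mm high, with a handle sticking out 30 mm or so on its +y side; origin under its centre.
- jug: Bystander, one of the row in between: steel milk jug, 78 mm wide, 100 mm high, handle on its +y side reaching 66 mm from its axis; origin under its centre.
- canister: Bystander, one of the row in between: clear plastic canister with a grey lid, 89 mm wide, 146 mm high with its knob; origin under its centre.
- cup: Bystander: white cup, 66 mm wide, 58 mm high; origin under its centre.
- spoon: Bystander: steel spoon, 150 mm long, lying on the bench.
There are look-alikes about, which are no part of the job. What is shaped like the part that bears pf_grip but purple or turquoise is not meant.

How it is judged:
By the outcome, as a careful person would: the job done as asked, in the order asked, and still so for the second after the job is handed in, while the arm keeps its last pose, push and grip.
It also fails if it takes over 72 s, if anything falls off the work surface, if the arm or the gripper's body presses on something with over 40 N, if the wrist force passes 120 N, or if a joint passes its speed limit or range.

### The arm

A 6-joint arm with a two-finger parallel gripper is mounted at the origin on the work surface. World frame = base frame: x ahead of the robot, y to its left, z up, the work surface at z = 0. Lengths are in mm, angles in rad, forces in N, time in s.
With the tool pointing down it reaches from about 350 to 975 mm from the base axis. Payload 4.9 kg.
Tool frame: the origin (TCP) lies on the centre line of the jaws, within the pads' length; the fingertips stand 22 mm ahead of it and the grasp point (between the pads) lies 3 mm ahead of it; z points along the fingers, y is the direction in which the jaws open and shut (so a half turn about z gives the same grasp; the last joint's range is limited). The gripper opens to 85 mm and grips with 20 to 120 N. Pads are 22 mm wide; open, the fingers measure 114 mm over their backs; the gripper's body (76 mm by 85 mm) begins 54 mm behind the grasp point. The pads swing forward as they close: fully open they stand 13 mm farther back than shut.
Start: joints at [-1.316, 0.053, 1.613, -0, 1.476, -0.119], TCP at [228.216, -581.824, 253.304] pointing down, gripper open.
Joint ranges: [-3.01, 3.01], [-1.01, 2.22], [0.06, 2.58], [-1.02, 4.17], [0.09, 2.62], [-3.14, 3.14]. Speed limits (rad/s): [2.57, 2.57, 3.14, 3.14, 3.14, 3.14].

### API

Orientations are given as a 3x3 rotation matrix whose columns are the frame's x, y, z axes.
In Python, from bench import env, cams, ticket, models gives the robot as it stands.
- The arm moves only by the shell command python3 -m crank 'ROWS' [FORCE]. ROWS is JSON, one flat list of numbers, 7 for each row, row after row: the shift along the tool's x, y, z in cm, then the turn, a rotation vector about the tool's x, y, z in rad, then the opening, from 0 (shut) to 1 (fully open). In form: [x, y, z, wx, wy, wz, fingers, x, y, z, wx, wy, wz, fingers, ...]. A call has 1 to 20 rows; each row is the pose to reach, as a shift and turn from the pose commanded when the call began, along the tool's axes at that moment; what a row does not reach only later rows make up. A row lasts 1/10 s, in which the tool goes at most 50 mm and 8.59 degrees, less where a joint would pass 70% of its speed; a pose out of reach is approached as far as the arm can. A call with a gripper value outside its range is refused whole. The fingers move at their own pace and stop on an object; FORCE is the grip in N (left out, the last holds). Time passes only in rows, so rows that repeat a pose let the fingers close. It gives the time, the measured TCP pose, the force and the opening at its end, in the units of the state.
- env.get_state(): the state, without advancing time (a new reading comes with each control period).
- cams.capture(name): name is "scene" or "top" or "wrist"; returns a dict with "color" (384x512x3 uint8, blue, green, red), "camera_matrix" (3x3 intrinsics, pixels), "rvec" (rotation vector, rad) and "tvec" (3), from world to camera coordinates, as OpenCV has them. Camera axes: x right, y down, z forward; pixel columns grow to the right and rows downward; lengths in mm; the calibration is good to about 2 mm. A picture is of the moment at which its call begins. There is no depth.
- ticket.finish_job(): hands the job in, once; it reports no verdict.
Trained networks look in a picture, given as the dict that the camera call returned (one of the last four; its "shot" number tells which), for a name from the list of things; names that differ only in an ending like _2 or _b are one class to them, and where a whole thing is asked for, a point or a joint stands for the part that bears it (a point fixed in the world has none). Each returns a list of dicts, best first, with "score" (0 to 1); they miss things now and then, are a little off and sometimes report something else, mostly with a low value. They report only what shows in the picture. A call takes as long as a camera call. They do not tell look-alikes from the thing itself.
- models.boxes_of(name, picture): "pixel" ([column, row] in pixels, amid what is visible of it).
- models.regions_of(name, picture): "region" (384x512 bool, what is visible of it) and "pixel" ([column, row] in pixels, amid what is visible of it).
- models.pinpoint(name, picture): "pixel" ([column, row] in pixels: a listed point, or the origin of a listed thing).
The state is a dict: "clock": time; "joint_pos": joint angles; "qd": joint speeds; "effort": joint torques, N m; "eef_pos": TCP position; "tool_rot": TCP orientation; "contact_force": force on the tool from outside, world axes, zero at the start; "moment": the same for the moment, N m; "width": finger opening in mm.
Only numpy, scipy, OpenCV 4.12 (cv2) and the standard library are available. Lean on these libraries where they do the work, as an engineer would, in place of code of your own. Each camera call takes 0.05 s, during which the arm holds its last target. There are 200 camera calls.

## Working session

There is one attempt and no reset: what is moved stays moved. The work goes in short steps, Python scripts to look and compute and a shell command to move; the robot and the scene stay as the last step left them, time stands still between calls to the robot, and variables do not carry over. Pictures are saved under pics/ and viewed, about 8 in all and at most 12, crops included, and the job is handed in when it is done.

```bash
mkdir -p pics; ls; cat > h.py <<'E'
import numpy as np, cv2
from bench import env, cams, ticket, models
def cap(n,save=None):
    p=cams.capture(n)
    if save: cv2.imwrite('pics/'+save,p['color'])
    return p
def proj(p,X):
    return cv2.projectPoints(np.float64([X]),np.float64(p['rvec']),np.float64(p['tvec']),np.float64(p['camera_matrix']),None)[0].ravel()
def ray(p,px):
    R=cv2.Rodrigues(np.float64(p['rvec']))[0]; t=np.float64(p['tvec']).ravel()
    d=R.T@np.linalg.inv(np.float64(p['camera_matrix']))@np.r_[px,1.]
    return -R.T@t,d/np.linalg.norm(d)
def onz(p,px,z):
    o,d=ray(p,px); return o+d*(z-o[2])/d[2]
def tri(prs):
    A=np.zeros((3,3));b=np.zeros(3)
    for p,px in prs:
        o,d=ray(p,px);M=np.eye(3)-np.outer(d,d);A+=M;b+=M@o
    return np.linalg.solve(A,b)
E
python3 - <<'E'
from h import *
np.set_printoptions(precision=1,suppress=True)
a=cap('scene','s0.png');b=cap('top','t0.png')
cv2.imwrite('pics/st0.png',cv2.resize(np.hstack([a['color'],b['color']]),(800,300)))
names={'pf_grip':25,'pf_neck':25,'pf_mouth':43,'mat':0,'stand':0,'stand_seat':75,'ring_center':15,'tamper':0,'mug':0,'jug':0,'canister':0,'cup':0,'spoon':0}
for n,z in names.items():
    for q,l in((a,'s'),(b,'t')):
        for r in models.pinpoint(n,q)[:4]:
            print(n,l,round(r['score'],2),np.array(r['pixel']),onz(q,r['pixel'],z))
for q in(a,b):print(ray(q,[256,192]))
E
```

```text
pics
pf_grip s 0.96 [247.  180.3] [454.2  14.9  25. ]
pf_grip s 0.92 [369.9 255.9] [513.  515.7  25. ]
pf_grip s 0.85 [376.8 200.3] [280.2 421.1  25. ]
pf_grip s 0.54 [173.  129.2] [ 377.6 -422.8   25. ]
pf_grip t 0.91 [166.5 241.6] [267.1 415.3  25. ]
pf_grip t 0.86 [375.8 217.6] [ 360.3 -437.3   25. ]
pf_grip t 0.78 [145.2 186. ] [496.2 510.2  25. ]
pf_grip t 0.74 [266.  198.4] [441.4   8.5  25. ]
pf_neck s 0.93 [241.7 187.1] [493.9  23.1  25. ]
pf_neck s 0.87 [371.9 187.2] [229.3 377.5  25. ]
pf_neck s 0.75 [173.6 119.5] [ 324.3 -472.5   25. ]
pf_neck s 0.7 [384.1 263.3] [514.  560.9  25. ]
pf_neck t 0.93 [260.3 184.5] [499.3  31.5  25. ]
pf_neck t 0.88 [383.7 226.1] [ 325.7 -467.5   25. ]
pf_neck t 0.59 [172.8 248. ] [241.3 388.9  25. ]
pf_neck t 0.55 [135.6 180.9] [517.9 551.1  25. ]
pf_mouth s 0.85 [396.1 271.1] [536.  604.5  43. ]
pf_mouth s 0.83 [172.2 108.4] [ 285. -517.   43.]
pf_mouth s 0.75 [236.9 195.6] [553.7  51.4  43. ]
pf_mouth s 0.72 [364.1 177.2] [218.  339.5  43. ]
pf_mouth t 0.96 [255.5 173.9] [540.9  51.   43. ]
pf_mouth t 0.89 [185.1 256. ] [210.3 334.5  43. ]

[... 773 characters left out ...]
. ]
jug s 0.77 [253.2 244.8] [664.1 203.8   0. ]
jug t 0.75 [219.1 143.2] [682.1 206.3   0. ]
jug t 0.4 [226.1 175.4] [542.4 175.7   0. ]
canister s 0.79 [270.8 219.6] [542.1 181.5   0. ]
canister s 0.17 [166.2 155.4] [ 497.1 -344.1    0. ]
canister t 0.78 [226.1 175.1] [543.7 175.7   0. ]
canister t 0.63 [328.  159.5] [ 607.5 -256.     0. ]
cup s 0.68 [194.8 226. ] [711.9   4.7   0. ]
cup s 0.38 [331.7 218.9] [421.4 336.6   0. ]
cup t 0.68 [268.  138.1] [702.7  -3.1   0. ]
spoon s 0.45 [217.5 142.6] [ 315.8 -242.6    0. ]
spoon t 0.71 [328.3 227.6] [ 321.  -248.3    0. ]
(array([1464.4,  838.6, 1089.5]), array([-0.6, -0.5, -0.7]))
(array([ 303.7,   41.9, 1489.6]), array([ 0.1,  0. , -1. ]))
```

```bash
python3 - <<'E'
import cv2,numpy as np
a=cv2.imread('pics/s0.png');b=cv2.imread('pics/t0.png')
A=cv2.resize(a[90:300,120:440],(792,520),interpolation=cv2.INTER_CUBIC)
cv2.imwrite('pics/a1.png',A)
cv2.imwrite('pics/b1.png',cv2.resize(b[110:290,110:430],(800,450),interpolation=cv2.INTER_CUBIC))
E
```

```text
(no output)
```

View pics/a1.png

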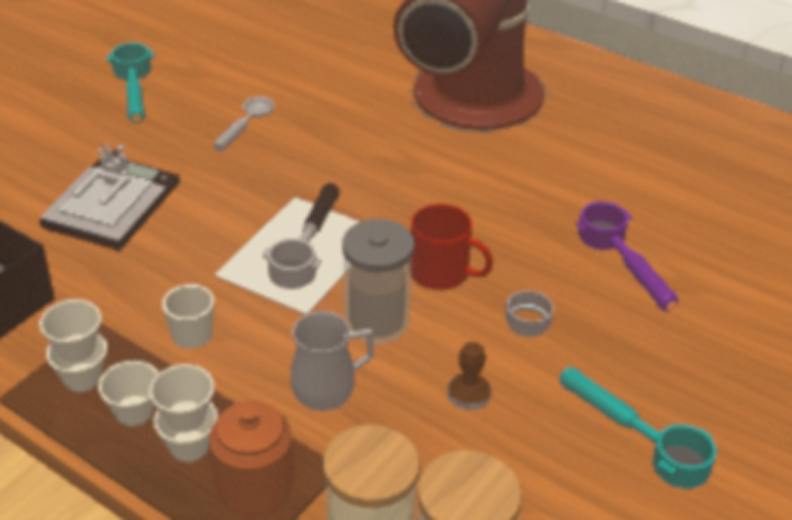

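View pics/b1.png

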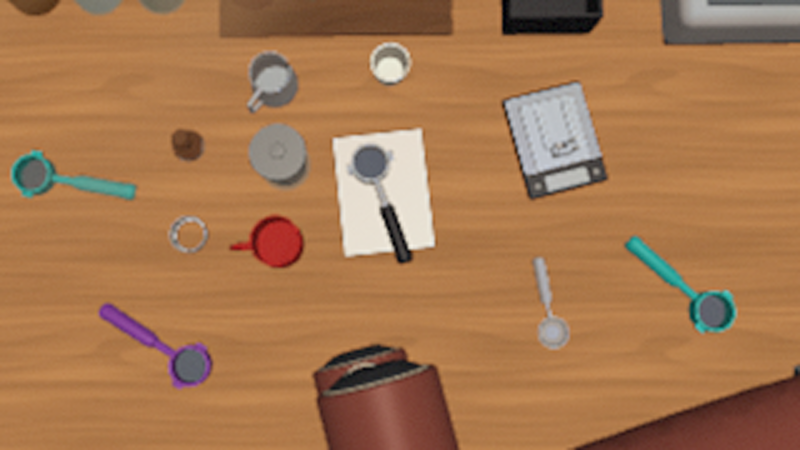

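The wanted portafilter is the one with the black handle and steel head on the white mat, at scene pixel (247,180). The others are purple at (377,200), turquoise at (370,256) and turquoise at (173,129), so they are look-alikes. The ring is the open steel tube at top pixel (187,199), and the tamper is at (183,170). I'll confirm the portafilter from the wrist camera.

```bash
cat >> h.py <<'E'
from scipy.spatial.transform import Rotation as Ro
np.set_printoptions(precision=2,suppress=True)
def down(yaw):  # tool x along yaw, z down
    c,s=np.cos(yaw),np.sin(yaw); return np.array([[c,s,0],[s,-c,0],[0,0,-1.]])
def rel(pos,R=None,s=None):
    s=s or env.get_state(); T=np.array(s['tool_rot']); 
    d=T.T@(np.array(pos)-s['eef_pos'])/10
    w=Ro.from_matrix(T.T@(T if R is None else R)).as_rotvec()
    print('shift cm',d,'turn',np.round(w,3))
E
python3 - <<'E'
from h import *
s=env.get_state();T=np.array(s['tool_rot']);print(T,s['eef_pos'],s['width'])
p=cap('wrist');o,d=ray(p,[256,192]);print('cam in tool',T.T@(o-s['eef_pos']),T.T@d,p['camera_matrix'])
for y in (0.35,0.35+np.pi):
  rel([400,0,260],down(y))
E
```

```text
[[ 0.93  0.37 -0.  ]
 [ 0.37 -0.93  0.  ]
 [-0.   -0.   -1.  ]] [ 228.21 -581.82  253.32] 85.25837935098424
cam in tool [  82.4    -0.52 -119.81] [-0.33  0.02  0.94] [[320.02   0.   250.52]
 [  0.   320.02 186.92]
 [  0.     0.     1.  ]]
shift cm [ 37.24 -47.89  -0.67] turn [0.   0.   0.02]
shift cm [ 37.24 -47.89  -0.67] turn [-0.    0.   -3.12]
```

```bash
python3 - <<'E'
from h import *
rel([490,22,240])
E
```

```text
shift cm [ 46.42 -46.65   1.33] turn [0. 0. 0.]
```

```bash
python3 -m crank '[46.4,-46.6,1.3,0,0,0,1,46.4,-46.6,1.3,0,0,0,1,46.4,-46.6,1.3,0,0,0,1,46.4,-46.6,1.3,0,0,0,1,46.4,-46.6,1.3,0,0,0,1,46.4,-46.6,1.3,0,0,0,1,46.4,-46.6,1.3,0,0,0,1,46.4,-46.6,1.3,0,0,0,1,46.4,-46.6,1.3,0,0,0,1,46.4,-46.6,1.3,0,0,0,1,46.4,-46.6,1.3,0,0,0,1,46.4,-46.6,1.3,0,0,0,1,46.4,-46.6,1.3,0,0,0,1,46.4,-46.6,1.3,0,0,0,1,46.4,-46.6,1.3,0,0,0,1,46.4,-46.6,1.3,0,0,0,1,46.4,-46.6,1.3,0,0,0,1,46.4,-46.6,1.3,0,0,0,1,46.4,-46.6,1.3,0,0,0,1,46.4,-46.6,1.3,0,0,0,1]' 60
python3 - <<'E'
from h import *
p=cap('wrist','w1.png')
for n,z in {'pf_grip':25,'pf_neck':25,'pf_mouth':43}.items():
    for r in models.pinpoint(n,p)[:3]: print(n,round(r['score'],2),np.array(r['pixel']),onz(p,r['pixel'],z))
r=models.regions_of('pf_grip',p)
for q in r[:3]: print(q['score'],q['pixel'],q['region'].sum())
E
```

```text
clock: 3.45
eef_pos: [489.9, 20.8, 240.4]
tool_rot: [[0.931, 0.364, 0.0], [0.364, -0.931, -0.0], [0.0, 0.0, -1.0]]
contact_force: [-0.1, -0.4, 0.4]
width: 85.2
pf_grip 0.62 [244.7 195.7] [449.19  12.09  25.  ]
pf_grip 0.2 [ 86.  165.8] [418.91 184.23  25.  ]
pf_neck 0.68 [245.5 160. ] [487.67  25.95  25.  ]
pf_mouth 0.84 [248.5 109.4] [539.82  42.66  43.  ]
0.72 [242.9, 124.9] 6422
0.47 [506.9, 328.9] 154
0.23 [484.4, 181.9] 8730
```

View pics/w1.png

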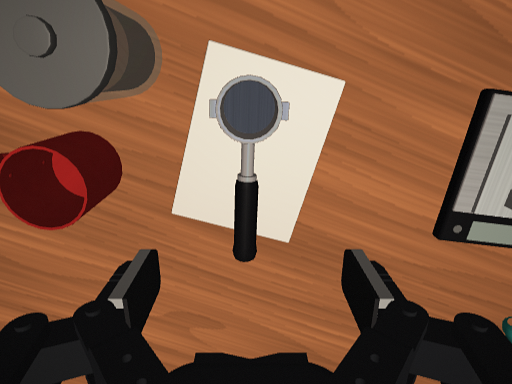

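Wrist view: the black-handled portafilter with its steel head is on the mat. The mouth is at (248,109), the neck at (246,160) and the handle at (245,180–260). The pinpointed points give a length of 95.6 mm, which fits, and a yaw of about 0.33.

```bash
python3 - <<'E'
from h import *
rel([449.5,12.0,31],down(0.328))
E
```

```text
shift cm [-4.11 -0.61 20.93] turn [ 0.   -0.    0.05]
```

```bash
python3 -m crank '[-4.1,-0.6,5,0,0,0.045,1,-4.1,-0.6,10,0,0,0.045,1,-4.1,-0.6,14,0,0,0.045,1,-4.1,-0.6,17,0,0,0.045,1,-4.1,-0.6,19,0,0,0.045,1,-4.1,-0.6,20.5,0,0,0.045,1,-4.1,-0.6,20.9,0,0,0.045,1,-4.1,-0.6,20.9,0,0,0.045,1,-4.1,-0.6,20.9,0,0,0.045,1,-4.1,-0.6,20.9,0,0,0.045,0,-4.1,-0.6,20.9,0,0,0.045,0,-4.1,-0.6,20.9,0,0,0.045,0,-4.1,-0.6,20.9,0,0,0.045,0,-4.1,-0.6,20.9,0,0,0.045,0,-4.1,-0.6,20.9,0,0,0.045,0,-4.1,-0.6,20.9,0,0,0.045,0,-4.1,-0.6,20.9,0,0,0.045,0]' 80
```

```text
clock: 5.4
eef_pos: [449.8, 11.9, 31.5]
tool_rot: [[0.946, 0.323, 0.0], [0.323, -0.946, -0.0], [0.0, 0.0, -1.0]]
contact_force: [-1.2, -1.9, 2.9]
width: 23.6
```

```bash
python3 -m crank '[0,0,0,0,0,0,0.6,0,0,0,0,0,0,0.6,0,0,0.25,0,0,0,0.6,0,0,0.25,0,0,0,0.6,0,0,0.25,0,0,0,0,0,0,0.25,0,0,0,0,0,0,0.25,0,0,0,0,0,0,0.25,0,0,0,0,0,0,0.25,0,0,0,0,0,0,0.25,0,0,0,0,0,0,0.25,0,0,0,0,0,0,0.25,0,0,0,0]' 100
python3 - <<'E'
from h import *
print(env.get_state()['width'])
p=cap('wrist')
for n,z in {'pf_neck':25,'pf_mouth':43}.items():
    for r in models.pinpoint(n,p)[:2]: print(n,round(r['score'],2),np.array(r['pixel']),onz(p,r['pixel'],z))
E
```

```text
clock: 6.6
eef_pos: [449.6, 11.9, 28.8]
tool_rot: [[0.946, 0.323, -0.0], [0.323, -0.946, -0.0], [-0.0, 0.0, -1.0]]
contact_force: [-2.0, -2.4, 1.3]
width: 23.2
23.155931330402176
pf_neck 0.81 [250.7 180.9] [490.38  26.23  25.  ]
pf_mouth 0.75 [254.8  35.8] [539.45  41.72  43.  ]
```

```bash
python3 -m crank '[0,0,-1,0,0,0,0,0,0,-3,0,0,0,0,0,0,-6,0,0,0,0,0,0,-10,0,0,0,0,0,0,-14,0,0,0,0,0,0,-17,0,0,0,0,0,0,-19,0,0,0,0,0,0,-20,0,0,0,0,0,0,-20,0,0,0,0,0,0,-20,0,0,0,0]' 100
python3 - <<'E'
from h import *
s=env.get_state();T=np.array(s['tool_rot']);print(s['width'],s['contact_force'],s['moment'])
p=cap('wrist','w2.png')
for n in ('pf_grip','pf_neck','pf_mouth'):
    for r in models.pinpoint(n,p)[:2]:
        o,d=ray(p,r['pixel']); O=T.T@(o-s['eef_pos']);D=T.T@d
        # intersect plane tool y=0? use plane via x-known instead
        L={'pf_grip':0,'pf_neck':43.5,'pf_mouth':95}[n]
        k=(L-O[0])/D[0]; print(n,round(r['score'],2),r['pixel'],'tool pt at x=L',O+k*D)
E
```

```text
clock: 7.75
eef_pos: [448.8, 12.2, 227.2]
tool_rot: [[0.946, 0.323, -0.003], [0.323, -0.946, 0.001], [-0.002, -0.001, -1.0]]
contact_force: [-0.1, -0.2, -2.9]
width: 22.7
22.72652630125184 [-0.1  -0.22 -2.94] [-0.08  0.28  0.02]
pf_grip 0.75 [249.2, 271.7] tool pt at x=L [ 0.   -1.02  4.65]
pf_mouth 0.9 [251.1, 38.5] tool pt at x=L [95.   -0.25 -4.05]
pf_mouth 0.53 [112.8, 9.4] tool pt at x=L [ 95.   -26.91 -50.72]
```

View pics/w2.png

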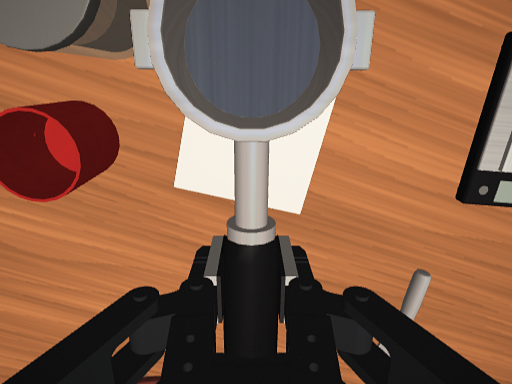

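Wrist view: the portafilter is held on its handle. The neck is at (252,185) and straight, and the rim is about 210 px wide. That puts the head roughly 4–6 mm low (about 2.5°), so I'll pitch up slightly and move to where I can see the stand beside the head.

```bash
python3 - <<'E'
from h import *
a=cams.capture('scene');b=cams.capture('top')
ps=[(q,models.pinpoint('stand_seat',q)[0]['pixel']) for q in(a,b)];print('seat tri',tri(ps))
rel([520,-140,230],down(0.328))
E
```

```text
seat tri [ 562.5  -264.32   73.68]
shift cm [ 1.76 16.67 -0.18] turn [-0.  0.  0.]
```

```bash
python3 -m crank '[0.3,3,-0.2,0,0.02,0,0,0.7,7,-0.2,0,0.045,0,0,1.2,11,-0.2,0,0.045,0,0,1.6,15,-0.2,0,0.045,0,0,1.8,16.7,-0.2,0,0.045,0,0,1.8,16.7,-0.2,0,0.045,0,0,1.8,16.7,-0.2,0,0.045,0,0,1.8,16.7,-0.2,0,0.045,0,0,1.8,16.7,-0.2,0,0.045,0,0]'
python3 - <<'E'
from h import *
p=cap('wrist','w3.png')
for n,z in {'stand':0,'stand_seat':75,'jaw':90}.items():
    for r in (models.pinpoint(n,p) if n!='jaw' else models.boxes_of(n,p))[:3]: print(n,round(r['score'],2),np.array(r['pixel']),onz(p,r['pixel'],z))
E
```

```text
clock: 9.05
eef_pos: [520.3, -139.1, 230.8]
tool_rot: [[0.945, 0.324, 0.043], [0.324, -0.946, 0.015], [0.045, -0.0, -0.999]]
contact_force: [-0.5, 0.2, -2.7]
width: 23.3
stand 0.75 [381.9 124. ] [ 610.36 -259.32    0.  ]
stand_seat 0.97 [401.6 190. ] [ 558.67 -271.03   75.  ]
stand_seat 0.15 [106.7 140.7] [515.81  -7.77  75.  ]
jaw 0.74 [393.8 192. ] [ 556.69 -257.01   90.  ]
jaw 0.26 [282.1 331.9] [ 389.97 -216.42   90.  ]
```

View pics/w3.png

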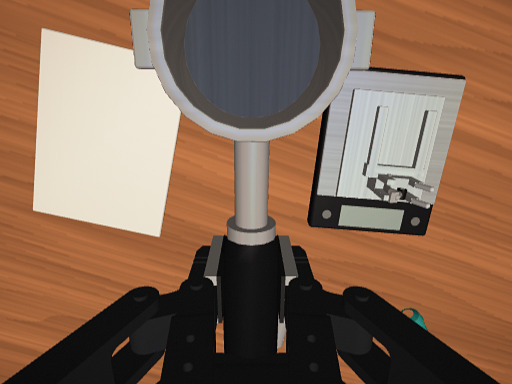

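```bash
python3 - <<'E'
from h import *
s=env.get_state()
p=cap('wrist'); im=p['color']
c=[onz(p,q,25) for q in ((464,77),(426,235),(309,223))]
d=c[0]-c[1];print(c,'yaw',np.arctan2(d[1],d[0]),np.linalg.norm(d)); e=c[2]-c[1];print(np.arctan2(-e[0],e[1]),np.linalg.norm(e))
q=[models.pinpoint('stand_seat',p)[0]['pixel'],models.pinpoint('stand',p)[0]['pixel']]
print(onz(p,q[0],75),onz(p,q[1],0))
cv2.imwrite('pics/c3.png',cv2.resize(im[60:245,300:480],None,fx=3.2,fy=3.2,interpolation=cv2.INTER_CUBIC))
E
```

```text
[array([ 676.31, -306.09,   25.  ]), array([ 513.99, -349.36,   25.  ]), array([ 485.02, -219.96,   25.  ])] yaw 0.2605366514047545 167.9911940546155
0.2202110327237626 132.5987858482376
[ 559.05 -272.45   75.  ] [ 608.47 -256.26    0.  ]
```

View pics/c3.png

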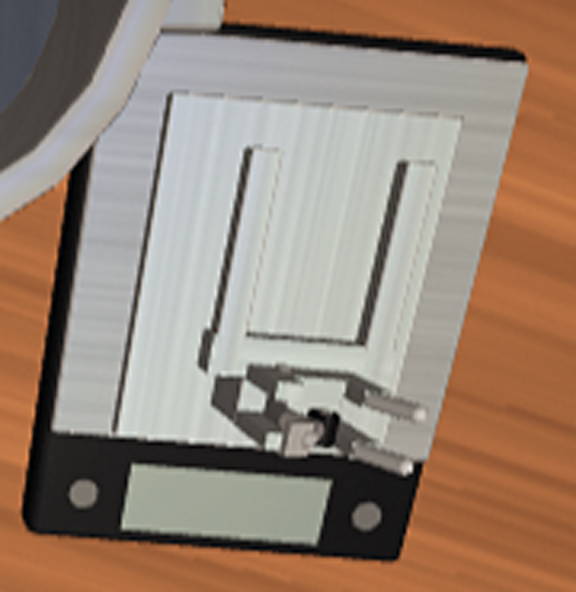

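Crop of the stand: prongs at crop (252–281,152) and (408–437,163), clip at around (320,420), jaw roller near (322,425). I'll compute the axis from the prong edges at z=55.

```bash
python3 - <<'E'
from h import *
p=cap('wrist')
f=lambda x,y,z=55: onz(p,(x/3.2+300,y/3.2+60),z)[:2]
L=[(f(252,152),f(222,335)),(f(281,152),f(247,335)),(f(408,163),f(370,343)),(f(437,165),f(400,330))]
for a,b in L: d=a-b;print(a,b,'yaw',np.arctan2(d[1],d[0]))
y=0.25;u=np.array([np.cos(y),np.sin(y)]);n=np.array([-u[1],u[0]])
for a,b in L: print('lat',a@n,b@n,'ax',a@u,b@u)
for X in([559,-272],[610,-258],[562.5,-264.3],[567,-264]): print(np.array(X)@n,np.array(X)@u)
E
```

```text
[ 620.34 -228.74] [ 569.18 -242.98] yaw 0.27147679680924264
[ 623.   -236.53] [ 571.59 -250.04] yaw 0.2568679869080099
[ 631.94 -272.1 ] [ 581.26 -285.89] yaw 0.2657183086073895
[ 634.12 -280.18] [ 587.71 -292.54] yaw 0.26021905760338304
lat -375.10114352953656 -376.24158367829034 ax 544.4645836795418 491.37171281281826
lat -383.312807489107 -383.6778845673357 ax 545.1167640501258 491.9612553160808
lat -419.98410804903307 -420.80969828235015 ax 544.9768340452271 492.45704573522556
lat -428.3546125374676 -428.8453286880158 ax 545.084664881297 497.0666295804067
-401.8429919285737 474.3281668190201
-400.89581994660534 527.2063557558264
-395.24828013879255 479.6243707812672
-396.0709242289247 484.05869786674157
```

```bash
python3 - <<'E'
from h import *
R=down(0.262)@Ro.from_rotvec([0,0.045,0]).as_matrix()
rel([517,-283.3,160],R); 
E
```

```text
shift cm [-5.28 13.44  6.86] turn [-0.   -0.    0.07]
```

```bash
python3 -m crank '[-1,3,0.5,0,0,0.02,0,-3,7,1.5,0,0,0.06,0,-4,11,3,0,0,0.066,0,-5,13,5,0,0,0.066,0,-5.3,13.4,6.5,0,0,0.066,0,-5.3,13.4,6.9,0,0,0.066,0,-5.3,13.4,6.9,0,0,0.066,0,-5.3,13.4,6.9,0,0,0.066,0,-5.3,13.4,6.9,0,0,0.066,0]'
python3 - <<'E'
from h import *
p=cap('wrist','w4.png')
for n,z in {'stand':0,'stand_seat':75}.items():
    for r in models.pinpoint(n,p)[:2]: print(n,round(r['score'],2),np.array(r['pixel']),onz(p,r['pixel'],z))
R=down(0.262)@Ro.from_rotvec([0,0.045,0]).as_matrix()
rel([517,-283.3,110],R)
E
```

```text
clock: 10.35
eef_pos: [517.6, -282.6, 161.0]
tool_rot: [[0.964, 0.261, 0.045], [0.261, -0.965, 0.013], [0.046, -0.001, -0.999]]
contact_force: [-0.0, 0.1, -3.5]
width: 23.2
shift cm [-0.27  0.04  5.05] turn [-0. -0.  0.]
```

View pics/w4.png

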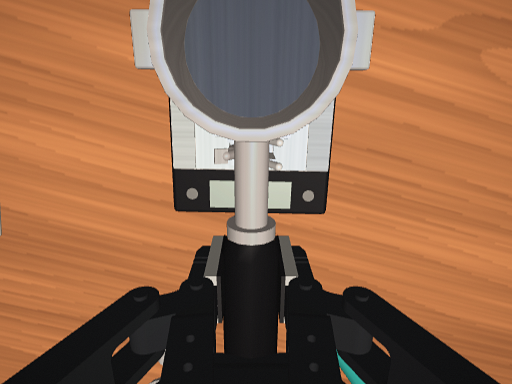

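View: the scale's edges run parallel to the neck. Its front edge spans columns 175–326 (centre 250.5) against the neck at 251.5, so yaw and lateral position are good. Next I descend to just above the flares.

```bash
python3 -m crank '[-0.2,0.04,2,0,0,0,0,-0.3,0.04,4,0,0,0,0,-0.3,0.04,5.4,0,0,0,0,-0.3,0.04,5.7,0,0,0,0,-0.3,0.04,5.7,0,0,0,0,-0.3,0.04,5.7,0,0,0,0]'
python3 - <<'E'
from h import *
p=cap('wrist','w5.png');cap('scene','s5.png')
R=down(0.262)@Ro.from_rotvec([0,0.045,0]).as_matrix()
rel([517,-283.3,78],R)
E
```

```text
clock: 11.1
eef_pos: [517.0, -283.9, 103.5]
tool_rot: [[0.965, 0.26, 0.044], [0.26, -0.966, 0.013], [0.046, -0.001, -0.999]]
contact_force: [0.2, -0.1, -3.9]
width: 23.4
shift cm [-0.11 -0.07  2.58] turn [-0. -0.  0.]
```

```bash
python3 - <<'E'
import cv2,numpy as np
a=cv2.imread('pics/w5.png')[90:260,165:345];b=cv2.imread('pics/s5.png')[110:210,110:216]
cv2.imwrite('pics/c5.png',np.hstack([cv2.resize(a,(400,378),interpolation=2),cv2.resize(b,(400,378),interpolation=2)]))
E
```

```text
(no output)
```

View pics/c5.png

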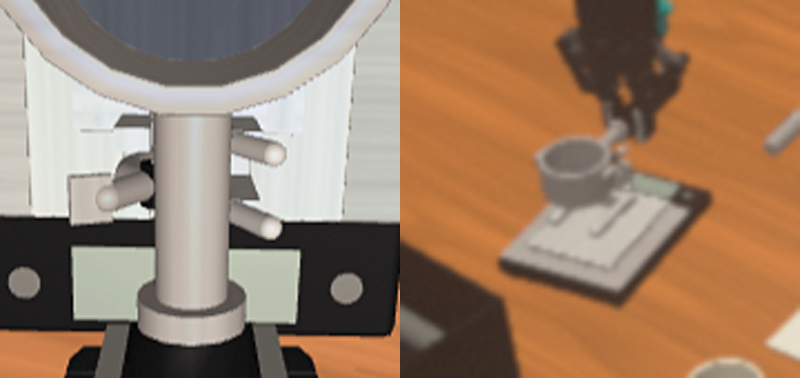

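Crop: the neck (centre 192) lies midway between the flare tips (97 and 285), and the fork rows 120–235 fall within the neck's length. I press down now.

```bash
python3 -m crank '[0,0,0.5,0,0,0,0,0,0,1,0,0,0,0,-0.1,0,1.4,0,0,0,0,-0.1,0,1.7,0,0,0,0,-0.1,0,1.9,0,0,0,0,-0.1,0,1.9,0,0,0,0]' 110; python3 -m crank '[0,0,0.2,0,0,0,0,0,0,0.4,0,0,0,0,0,0,0.5,0,0,0,0,0,0,0.5,0,0,0,0]'
```

```text
clock: 11.8
eef_pos: [516.3, -283.6, 82.8]
tool_rot: [[0.965, 0.259, 0.043], [0.259, -0.966, 0.014], [0.045, -0.002, -0.999]]
contact_force: [4.4, -3.0, -6.7]
width: 23.1
clock: 12.2
eef_pos: [515.8, -282.7, 78.0]
tool_rot: [[0.965, 0.26, 0.041], [0.26, -0.966, 0.016], [0.044, -0.005, -0.999]]
contact_force: [-0.3, 0.1, -2.5]
width: 23.0
```

```bash
python3 -m crank '[0,0,0.1,0,0,0,0,0,0,0.25,0,0,0,0,0,0,0.25,0,0,0,0]'; python3 - <<'E'
from h import *
a=cap('scene','s6.png');p=cap('wrist','w6.png')
for r in models.pinpoint('pf_mouth',a)[:6]: print(r['score'],r['pixel'],onz(a,r['pixel'],93))
c=p['color'][90:260,165:345];b=a['color'][110:210,110:216]
cv2.imwrite('pics/c6.png',np.hstack([cv2.resize(c,(400,378),interpolation=2),cv2.resize(b,(400,378),interpolation=2)]))
E
```

```text
clock: 12.5
eef_pos: [516.2, -283.1, 77.0]
tool_rot: [[0.965, 0.26, 0.041], [0.26, -0.965, 0.016], [0.044, -0.004, -0.999]]
contact_force: [-6.8, 3.0, 5.9]
width: 22.7
0.86 [363.2, 178.2] [283.94 363.48  93.  ]
0.82 [394.9, 269.9] [578.45 611.39  93.  ]
0.42 [172.3, 111.0] [ 355.26 -437.72   93.  ]
```

View pics/c6.png

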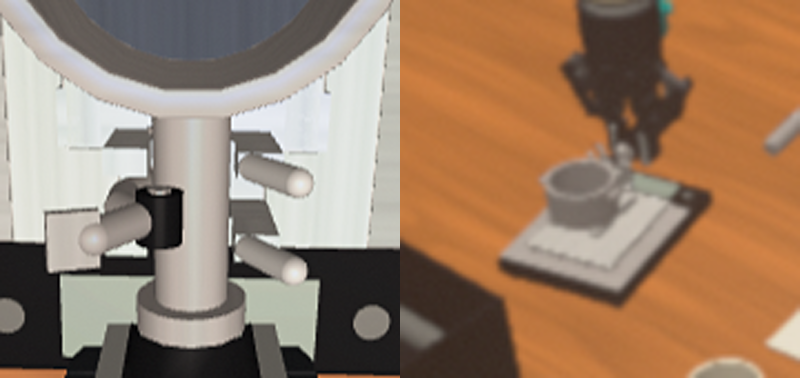

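Crop: the black roller now sits over the top of the neck, and the upward force rose by about 9 N over the last 1 mm, so it is snapped in and home. Next I ease off and release.

```bash
python3 -m crank '[0,0,-0.15,0,0,0,0,0,0,-0.15,0,0,0,0,0,0,-0.15,0,0,0,0.3,0,0,-0.15,0,0,0,0.6,0,0,-0.15,0,0,0,0.9,0,0,-0.15,0,0,0,0.9,0,0,-0.15,0,0,0,0.9,0,0,-0.15,0,0,0,0.9,0,0,-2,0,0,0,0.9,0,0,-5,0,0,0,0.9,0,0,-9,0,0,0,0.9,0,0,-13,0,0,0,0.9,0,0,-16,0,-0.045,0,0.9,0,0,-16,0,-0.045,0,0.9,0,0,-16,0,-0.045,0,0.9,0,0,-16,0,-0.045,0,0.9]'
python3 - <<'E'
from h import *
p=cap('wrist','w7.png')
for n,z in {'pf_grip':75,'pf_neck':75,'pf_mouth':93,'stand_seat':75,'stand':0}.items():
    for r in models.pinpoint(n,p)[:2]: print(n,round(r['score'],2),np.array(r['pixel']),onz(p,r['pixel'],z))
E
```

```text
clock: 14.25
eef_pos: [509.0, -285.1, 233.8]
tool_rot: [[0.966, 0.26, -0.003], [0.26, -0.966, 0.005], [-0.002, -0.005, -1.0]]
contact_force: [-0.1, -0.2, -0.6]
width: 77.2
pf_grip 0.73 [342.8 306. ] [ 394.91 -414.98   75.  ]
pf_grip 0.68 [248.3 163.7] [ 517.81 -279.47   75.  ]
pf_neck 0.68 [251.6 118.3] [ 557.27 -271.86   75.  ]
pf_mouth 0.63 [249.3  48.8] [ 608.37 -256.28   93.  ]
stand_seat 0.83 [250.6 115.8] [ 559.08 -270.49   75.  ]
```

View pics/w7.png

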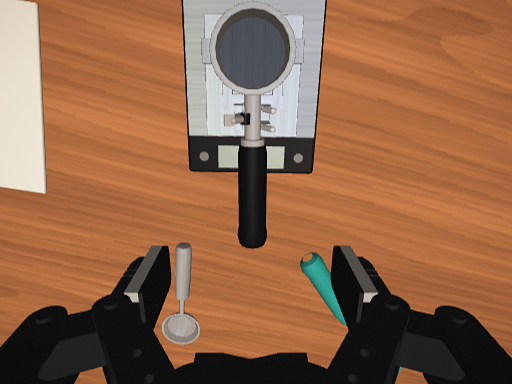

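Wrist view: the portafilter sits in the clip. The neck is at (252,118) with the roller at (244,119) over it, and the mouth is at (252,48), giving (608,-256). It has been let go. Next is the ring, from above.

```bash
python3 - <<'E'
from h import *
rel([436,341,230],down(1.16))
E
```

```text
shift cm [  9.19 -62.4    0.73] turn [-0.01 -0.   -0.9 ]
```

```bash
python3 -m crank '[1,-5,0,0,0,-0.1,1,2,-10,0,0,0,-0.2,1,3,-15,0,0,0,-0.3,1,3.5,-20,0,0,0,-0.4,1,4,-25,0,0,0,-0.5,1,5,-30,0,0,0,-0.6,1,6,-35,0,0,0,-0.7,1,6.5,-40,0,0,0,-0.8,1,7,-45,0,0,0,-0.9,1,8,-50,0,0,0,-0.9,1,8.5,-55,0,0,0,-0.9,1,9,-59,0,0,0,-0.9,1,9.2,-62,0.5,0,0,-0.9,1,9.2,-62.4,0.7,0,0,-0.9,1,9.2,-62.4,0.7,0,0,-0.9,1,9.2,-62.4,0.7,0,0,-0.9,1,9.2,-62.4,0.7,0,0,-0.9,1,9.2,-62.4,0.7,0,0,-0.9,1,9.2,-62.4,0.7,0,0,-0.9,1,9.2,-62.4,0.7,0,0,-0.9,1]'
python3 - <<'E'
from h import *
p=cap('wrist','w8.png')
for r in models.pinpoint('ring_center',p)[:3]: print(round(r['score'],2),np.array(r['pixel']),onz(p,r['pixel'],15))
for r in models.regions_of('ring_center',p)[:2]:
    m=r['region'].astype(np.uint8);c=max(cv2.findContours(m,0,1)[0],key=cv2.contourArea);h=cv2.convexHull(c)
    print(r['score'],r['pixel'],cv2.minEnclosingCircle(h),cv2.boundingRect(h))
E
```

```text
clock: 16.55
eef_pos: [436.6, 340.4, 230.8]
tool_rot: [[0.397, 0.918, -0.001], [0.918, -0.397, 0.003], [0.003, -0.002, -1.0]]
contact_force: [0.4, -0.1, 0.4]
width: 85.3
0.61 [237.6, 180.0] ((238.59645080566406, 162.37203979492188), 29.37819480895996) (211, 133, 57, 59)
0.21 [423.3, 265.1] ((422.1478271484375, 274.4534912109375), 86.45247650146484) (346, 206, 154, 116)
```

View pics/w8.png

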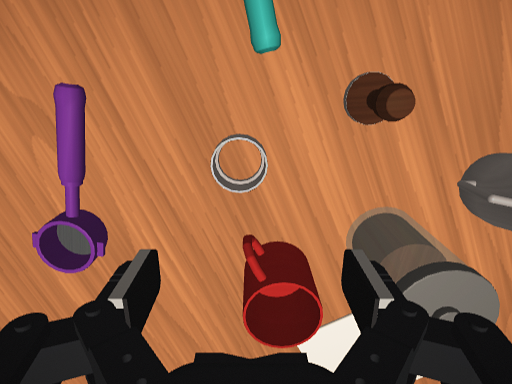

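Wrist view: the ring is the open steel tube at (239,162). The tamper at (372,98) is well clear and the mug handle is at (250,240). With the fingers lying along the image columns, both are missed.

```bash
python3 - <<'E'
from h import *
from scipy.optimize import least_squares
p=cap('wrist')
m=models.regions_of('ring_center',p)[0]['region'].astype(np.uint8);h=cv2.convexHull(max(cv2.findContours(m,0,1)[0],key=cv2.contourArea));x,y,w,hh=cv2.boundingRect(h)
t=np.arange(0,6.28,.05)
def f(v):
    P=np.array([[v[0]+30*np.cos(a),v[1]+30*np.sin(a),z] for a in t for z in(5,30)]+[[v[0]+26.5*np.cos(a),v[1]+26.5*np.sin(a),0] for a in t])
    q=cv2.projectPoints(P,p['rvec'],p['tvec'],p['camera_matrix'],None)[0][:,0]
    return np.r_[q.min(0),q.max(0)]-[x-.5,y-.5,x+w-.5,y+hh-.5]
r=least_squares(f,[436,341]);print(r.x,r.fun)
rel([r.x[0],r.x[1],21],down(1.16))
E
```

```text
[424.68 343.49] [-0.02 -0.59  0.02  0.62]
shift cm [-0.27 -1.14 20.96] turn [-0. -0.  0.]
```

```bash
python3 -m crank '[-0.2,-0.6,5,0,0,0,1,-0.3,-1.15,10,0,0,0,1,-0.3,-1.15,14,0,0,0,1,-0.3,-1.15,17,0,0,0,1,-0.3,-1.15,19,0,0,0,1,-0.3,-1.15,20.5,0,0,0,1,-0.3,-1.15,21,0,0,0,1,-0.3,-1.15,21,0,0,0,1,-0.3,-1.15,21,0,0,0,0.85,-0.3,-1.15,21,0,0,0,0.75,-0.3,-1.15,21,0,0,0,0.65,-0.3,-1.15,21,0,0,0,0.55,-0.3,-1.15,21,0,0,0,0.45,-0.3,-1.15,21,0,0,0,0.45,-0.3,-1.15,21,0,0,0,0.45,-0.3,-1.15,21,0,0,0,0.45]' 40
```

```text
clock: 18.4
eef_pos: [425.5, 343.9, 22.4]
tool_rot: [[0.397, 0.918, 0.001], [0.918, -0.397, 0.004], [0.004, -0.0, -1.0]]
contact_force: [-2.0, -0.5, 5.8]
width: 57.1
```

```bash
python3 - <<'E'
from h import *
s=env.get_state();T=np.array(s['tool_rot']);print(s['width'])
p=cap('wrist','w9.png')
E
```

```text
57.06498991364556
```

View pics/w9.png

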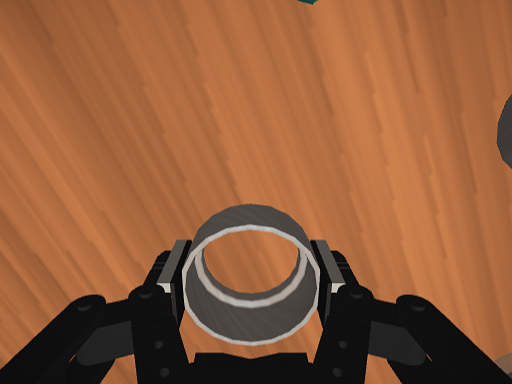

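The ring is between the pads. Its top rim spans columns 183–320 and rows 225–345, and the measured width is 57 mm. That's view 12, so from here on I use numbers only. Lift, then measure the ring's offset from the TCP.

```bash
python3 -m crank '[0,0,-0.5,0,0,0,0.4,0,0,-2,0,0,0,0.4,0,0,-5,0,0,0,0.4,0,0,-9,0,0,0,0.4,0,0,-13,0,0,0,0.4,0,0,-17,0,0,0,0.4,0,0,-20,0,0,0,0.4,0,0,-21,0,0,0,0.4,0,0,-21,0,0,0,0.4,0,0,-21,0,0,0,0.4]' 50
cat > fit.py <<'E'
from h import *
from scipy.optimize import least_squares
def ringfit(p,s,prt=True):
    T=np.array(s['tool_rot']);g=cv2.cvtColor(p['color'],cv2.COLOR_BGR2GRAY)
    m=models.regions_of('ring_center',p)[0]; M=m['region'].astype(np.uint8)
    c=max(cv2.findContours(M,0,1)[0],key=cv2.contourArea);b=cv2.boundingRect(c)
    t=np.arange(0,6.28,.05)
    def f(v): # v: ring centre x,y,z in tool; ring extents in image (bottom row = top rim, top row = foot/bottom edge)
        P=np.array([[v[0]+30*np.cos(a),v[1]+30*np.sin(a),v[2]+dz] for a in t for dz in(10,-15)])@T.T+s['eef_pos']
        q=cv2.projectPoints(P,p['rvec'],p['tvec'],p['camera_matrix'],None)[0][:,0]
        return np.r_[q.min(0),q.max(0)]-[b[0]-.5,b[1]-.5,b[0]+b[2]-.5,b[1]+b[3]-.5]
    r=least_squares(f,[0,0,8]);print(m['score'],b,'ring centre in tool',r.x,'res',r.fun); return r.x
E
python3 - <<'E'
from fit import *
s=env.get_state();print(s['width'],s['contact_force'],s['moment'],s['eef_pos'])
p=cap('wrist','w10.png'); ringfit(p,s)
E
```

```text
clock: 19.45
eef_pos: [423.8, 342.1, 228.7]
tool_rot: [[0.397, 0.918, -0.003], [0.918, -0.397, 0.001], [-0.0, -0.004, -1.0]]
contact_force: [0.1, -0.5, -1.0]
width: 56.7
56.7249278267213 [ 0.05 -0.47 -1.04] [-0.02  0.01 -0.05] [423.81 342.14 228.73]
0.82 (181, 203, 139, 142) ring centre in tool [-3.04 -0.55 11.58] res [-0.34  0.37  0.34 -0.36]
```

```bash
python3 - <<'E'
from fit import *
s=env.get_state();T=np.array(s['tool_rot']);p=cap('wrist')
t=np.arange(0,6.28,.05)
for z in(7.4,9.5,11.6):
  def f(v):
    P=np.array([[v[0]+30*np.cos(a),v[1]+30*np.sin(a),z+dz] for a in t for dz in(10,-15)])@T.T+s['eef_pos']
    q=cv2.projectPoints(P,p['rvec'],p['tvec'],p['camera_matrix'],None)[0][:,0]
    return np.r_[q.min(0),q.max(0)]-[180.5,202.5,319.5,344.5]
  r=least_squares(f,[0,0]);print(z,r.x,r.fun)
rel([515,-283,240],down(0.262))
E
```

```text
7.4 [-0.44 -0.53] [-2.88 -1.58  2.88  2.39]
9.5 [-1.75 -0.54] [-1.58 -0.59  1.59  0.98]
11.6 [-3.07 -0.54] [-0.34  0.38  0.34 -0.37]
shift cm [-53.75  33.18  -1.29] turn [-0.   0.   0.9]
```

```bash
python3 -m crank '[-4,2.5,-1.3,0,0,0.07,0.4,-8,5,-1.3,0,0,0.14,0.4,-12,7.5,-1.3,0,0,0.21,0.4,-16,10,-1.3,0,0,0.28,0.4,-20,12.5,-1.3,0,0,0.35,0.4,-24,15,-1.3,0,0,0.42,0.4,-28,17.5,-1.3,0,0,0.49,0.4,-32,20,-1.3,0,0,0.56,0.4,-36,22.3,-1.3,0,0,0.63,0.4,-40,24.7,-1.3,0,0,0.7,0.4,-44,27.2,-1.3,0,0,0.77,0.4,-47.5,29.4,-1.3,0,0,0.83,0.4,-50.5,31.2,-1.3,0,0,0.87,0.4,-52.5,32.4,-1.3,0,0,0.9,0.4,-53.7,33.2,-1.3,0,0,0.9,0.4,-53.7,33.2,-1.3,0,0,0.9,0.4,-53.7,33.2,-1.3,0,0,0.9,0.4,-53.7,33.2,-1.3,0,0,0.9,0.4,-53.7,33.2,-1.3,0,0,0.9,0.4]'
python3 - <<'E'
from fit import *
s=env.get_state();print(s['width'],s['contact_force'])
p=cap('wrist','w11.png')
for n,z in {'pf_neck':75,'pf_mouth':93,'stand_seat':75}.items():
    for r in models.pinpoint(n,p)[:2]: print(n,round(r['score'],2),np.array(r['pixel']),onz(p,r['pixel'],z))
# dark basket opening / rim circle
g=cv2.cvtColor(p['color'],cv2.COLOR_BGR2GRAY)
m=models.regions_of('pf_grip',p)
for q in m[:3]: print(q['score'],q['pixel'],cv2.boundingRect(q['region'].astype(np.uint8)))
h=cv2.HoughCircles(cv2.medianBlur(g[:150,170:340],3),cv2.HOUGH_GRADIENT,1,5,param1=100,param2=18,minRadius=25,maxRadius=60)
if h is not None:
  for c in h[0][:5]: print('hough',c+[170,0,0],onz(p,c[:2]+[170,0],93))
ringfit(p,s)
E
```

```text
clock: 21.5
eef_pos: [516.4, -280.8, 241.8]
tool_rot: [[0.965, 0.261, -0.001], [0.261, -0.965, 0.003], [-0.0, -0.003, -1.0]]
contact_force: [0.4, 0.6, -1.0]
width: 56.3
56.340942006580256 [ 0.39  0.64 -1.  ]
pf_neck 0.7 [252.9 126.3] [ 557.75 -271.     75.  ]
pf_mouth 0.96 [254.4  63.5] [ 607.55 -258.51   93.  ]
pf_mouth 0.63 [373.1 365. ] [ 345.59 -464.72   93.  ]
stand_seat 0.89 [257.1 125.8] [ 559.15 -274.48   75.  ]
0.96 [254.2, 75.4] (206, 16, 99, 236)
0.92 [377.7, 371.2] (364, 354, 30, 30)
hough [258.5  61.5  39.4] [ 609.8  -261.22   93.  ]
hough [247.5  62.5  42.7] [ 606.84 -253.1    93.  ]
hough [252.5  60.5  38.3] [ 609.27 -256.5    93.  ]
hough [255.5  68.5  38.3] [ 604.23 -260.32   93.  ]
hough [242.5  55.5  56.1] [ 610.73 -248.03   93.  ]
0.95 (182, 203, 138, 142) ring centre in tool [-3.71 -0.4  12.09] res [-0.57  0.62  0.57 -0.6 ]
```

```bash
python3 - <<'E'
from h import *
rel([608.7,-258.6,150],down(0.262))
E
```

```text
shift cm [9.51 0.19 9.19] turn [-0. -0.  0.]
```

```bash
python3 -m crank '[3,0.1,0,0,0,0,0.4,6,0.2,0,0,0,0,0.4,8.5,0.2,0.5,0,0,0,0.4,9.5,0.2,2,0,0,0,0.4,9.5,0.2,4.5,0,0,0,0.4,9.5,0.2,7,0,0,0,0.4,9.5,0.2,8.5,0,0,0,0.4,9.5,0.2,9.2,0,0,0,0.4,9.5,0.2,9.2,0,0,0,0.4,9.5,0.2,9.2,0,0,0,0.4,9.5,0.2,9.2,0,0,0,0.4]'
python3 - <<'E'
from fit import *
rel([608.7,-258.6,123.4],down(0.262))
p=cap('wrist','w12.png');a=cap('scene','s12.png');b=cap('top','t12.png')
for n,z in {'pf_grip':75,'pf_neck':75,'pf_mouth':93}.items():
  for q,l in((p,'w'),(a,'s'),(b,'t')):
    for r in models.pinpoint(n,q)[:4]: 
        X=onz(q,r['pixel'],z)
        if np.hypot(X[0]-570,X[1]+270)<120: print(n,l,round(r['score'],2),r['pixel'],X)
for n in('mug','jug','canister','tamper','cup'):
    for r in models.pinpoint(n,b)[:1]: print(n,round(r['score'],2),onz(b,r['pixel'],0))
E
```

```text
clock: 22.9
eef_pos: [609.4, -259.6, 151.7]
tool_rot: [[0.966, 0.26, 0.002], [0.26, -0.966, 0.001], [0.002, -0.001, -1.0]]
contact_force: [-0.6, -0.6, -1.4]
width: 56.4
shift cm [-0.05 -0.11  2.83] turn [-0. -0.  0.]
pf_grip s 0.68 [170.8, 143.0] [ 499.2  -304.48   75.  ]
pf_neck w 0.76 [246.7, 277.5] [ 558.09 -270.11   75.  ]
pf_neck w 0.46 [246.3, 220.9] [ 600.86 -258.5    75.  ]
pf_neck s 0.66 [166.8, 154.9] [ 560.3  -263.09   75.  ]
pf_mouth w 0.72 [249.7, 221.6] [ 608.97 -258.73   93.  ]
pf_mouth s 0.88 [155.6, 157.4] [ 610.05 -264.31   93.  ]
mug 0.95 [412.56 208.59   0.  ]
jug 0.89 [673.78 202.84   0.  ]
canister 0.56 [551.01 181.64   0.  ]
tamper 0.64 [574.62 351.56   0.  ]
cup 0.5 [697.1   13.64   0.  ]
```

```bash
python3 -m crank '[0,-0.1,0.8,0,0,0,0.4,0,-0.1,1.6,0,0,0,0.4,0,-0.1,2.3,0,0,0,0.4,0,-0.1,2.7,0,0,0,0.4,0,-0.1,2.8,0,0,0,0.4,0,-0.1,2.8,0,0,0,0.4,0,-0.1,2.8,0,0,0,0.4,0,-0.1,2.8,0,0,0,0.4]'
python3 - <<'E'
from fit import *
s=env.get_state();print(s['width'],s['contact_force'],s['moment'],s['qd'])
rel([608.7,-258.6,123.4],down(0.262))
p=cap('wrist','w13.png');ringfit(p,s)
for n,z in {'pf_neck':75,'pf_mouth':93,'pf_grip':75}.items():
    for r in models.pinpoint(n,p)[:2]: print(n,r['score'],r['pixel'],onz(p,r['pixel'],z))
a=cv2.imread('pics/t0.png').astype(int);b=cap('top')['color'].astype(int)
d=(np.abs(a-b).max(2)>40).astype(np.uint8)
n,_,st,c=cv2.connectedComponentsWithStats(d)
for k in range(1,n):
    if st[k,4]>8: print(st[k],c[k])
E
```

```text
clock: 24.55
eef_pos: [608.6, -258.1, 122.3]
tool_rot: [[0.966, 0.26, -0.0], [0.26, -0.966, 0.002], [0.001, -0.002, -1.0]]
contact_force: [0.4, 0.7, -1.6]
width: 56.5
56.458293974406104 [ 0.42  0.72 -1.56] [-0.02  0.02 -0.03] [ 0.  0.  0. -0.  0. -0.]
shift cm [ 0.    0.05 -0.11] turn [-0. -0.  0.]
0.74 (181, 203, 140, 143) ring centre in tool [-3.05 -0.42 10.72] res [-0.35  0.38  0.35 -0.37]
pf_neck 0.89 [250.3, 304.2] [ 558.3  -271.01   75.  ]
pf_mouth 0.93 [250.7, 242.5] [ 609.79 -257.42   93.  ]
pf_grip 0.8 [251.1, 356.0] [ 518.06 -282.39   75.  ]
[  196   116   316   262 20387] [344.21 268.22]
[249 168  26  48 399] [262.02 187.13]
[177 197  16  14  66] [183.45 202.02]
```

```bash
python3 -m crank '[0,0,-0.15,0,0,0,0.4,0,0,-0.15,0,0,0,0.4,0,0,-0.15,0,0,0,0.4,0,0,-0.15,0,0,0,0.4,0,0,-0.15,0,0,0,0.4,0,0,-0.15,0,0,0,0.4]'
python3 - <<'E'
from fit import *
s=env.get_state();print(s['width'],s['contact_force'])
p=cap('scene');cands=models.pinpoint('ring_center',p)
for r in cands[:3]:print(r['score'],r['pixel'],'expected',proj(p,[608,-258,116]),'mouth px',proj(p,[608,-258,93]))
s=[env.get_state()['eef_pos'] for _ in range(2)];print(s)
E
```

```text
clock: 25.45
eef_pos: [608.2, -258.0, 123.1]
tool_rot: [[0.966, 0.26, -0.001], [0.26, -0.966, 0.003], [-0.0, -0.003, -1.0]]
contact_force: [-0.1, -0.4, -2.0]
width: 56.5
56.450440324099276 [-0.12 -0.38 -1.98]
0.75 [157.6, 154.9] expected [156.37 152.38] mouth px [157.3  157.77]
0.73 [270.1, 221.5] expected [156.37 152.38] mouth px [157.3  157.77]
[array([ 608.26, -257.95,  123.2 ]), array([ 608.26, -257.95,  123.2 ])]
```

```bash
python3 -c "
from h import *
print(ticket.finish_job())"
```

```text
the job is handed in; nothing more can be done
None
```

The portafilter is snapped into the stand's clip and let go, and the arm is holding the dosing ring centred just above the basket. I handed the job in at about 25.5 s of the 72 s allowed.

**Portafilter:** I picked the black-handled, steel-headed one off the mat and pressed it down into the fork. The wrist picture showed the jaw's roller over the neck. The upward force also rose by about 9 N over the last 1 mm, so it was fully home. After I let go, the wrist networks placed the neck and mouth within about 2 mm of where they should be. I did not measure directly whether it sits level.

**Ring:**
- **Lift and carry:** I gripped it, lifted it and carried it over the row. A before-and-after top picture showed changes only at the arm, the portafilter and the ring's old place.
- **Position:** The tool is at (608.2, -258.0, 123.2), tilted less than 0.2°. The ring is centred to about 1 mm on a mouth measured at (608–610, -257 to -258.5).
- **Contact:** The force reading shows only the ring's weight, with no sign of touching.

**Checks that disagreed:**
- **Gap to the rim:** The arm's own position, using the ring's height when it was gripped on the bench, gives about 8 mm. The wrist-camera fit put the ring 3–4 mm lower, which would mean a gap of about 4–5 mm. A scene-camera network point was also 2–3 pixels lower than expected, which is near its noise level.
- **Why I trusted the arm's figure:** The wrist picture of the ring standing on the bench had the same offset, so I took it as a camera calibration error. I did not check the gap any other way.

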